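# Uncover two part boxes and pick out the larger heat sink

### The arm

A 7-joint arm with a two-finger parallel gripper is mounted at the origin on the work surface. World frame = base frame: x ahead of the robot, y to its left, z up, the work surface at z = 0. Lengths are in mm, angles in rad, forces in N, time in s.
With the tool pointing down it reaches from about 400 to 875 mm from the base axis. Payload 6.5 kg.
Tool frame: the origin (TCP) lies midway between the tips of the shut fingers; the grasp point (between the pads) lies 19 mm behind it (robot.pinch_z is the distance from the TCP to the grasp point, in mm); z points along the fingers, y is the direction in which the jaws open and shut (so a half turn about z gives the same grasp; the last joint's range is limited). The gripper opens to 88 mm and grips with 3 to 60 N. Pads are 18 mm wide; open, the fingers measure 123 mm over their backs; the gripper's body (75 mm by 187 mm) begins 45 mm behind the grasp point.
Start: joints at [-1.267, 0.536, -0.004, 1.538, 0.003, 1.067, -0.071], TCP at [234.923, 606.054, 238.716] pointing down, gripper open.
Joint ranges: [-2.7, 2.7], [-0.37, 2.16], [-1.27, 1.26], [0.24, 2.4], [-1.31, 4.45], [0.19, 1.91], [-2.76, 2.76]. Speed limits (rad/s): [2.39, 2.39, 3.14, 3.14, 3.14, 3.14, 3.14].

### API

Orientations are given as a unit quaternion [x, y, z, w].
In Python, from bench import robot gives the robot as it stands.
- The arm moves only by the shell command python3 -m handwheel 'ROWS'. ROWS is JSON, a list of rows, each a list of 5 numbers: the shift along the tool's x, y, z in units of 30 mm (1.0 is 30 mm), then the turn about the tool's z in units of 6 degrees (1.0 is 6 degrees), then the opening, from -1 (shut) to 1 (fully open), so that 0 is half open. In form: [[tx, ty, tz, spin, jaw], ...]. A call has 1 to 12 rows; each row shifts and turns the commanded pose from where the row before left it, along the tool's axes as they then stand; what a row does not reach is not made up. A row lasts 1/12 s, in which the tool goes at most 41.7 mm and 7.16 degrees, less where a joint would pass 70% of its speed; a pose out of reach is approached as far as the arm can. A call is refused whole if a number of a shift passes 1 or a number of a turn 1, either way. A call with a gripper value outside its range is refused whole. The fingers move at their own pace and stop on an object; the grip force is fixed at half the most. Time passes only in rows, so rows that do not move let the fingers close. It gives the time, the measured TCP pose, the force and the opening at its end, in the units of the state.
- robot.observe(): the state, without advancing time (a new reading comes with each control period).
- robot.read_camera(name): name is "scene" or "top" or "wrist"; returns the picture (480x640x3 uint8, red, green, blue); there is no depth.
- robot.camera_model(name): a dict with "fov_y" (degrees; the focal length in pixels is half the picture's height over the tangent of half this angle, whatever the lens; pixels are square), "cx", "cy" (the principal point, pixels), "k1" (the pictures are not rectified: a ray, as slopes to the right and down, at radius r is drawn at 1 + k1 r^2 times it, then the intrinsics apply), "R" (3x3) and "t" (3): a world point X has camera coordinates R X + t; the wrist camera has in their place "mount" (4x4, takes a point from camera to tool coordinates, whose origin is the TCP and whose axes are the flange's). Camera axes: x right, y down, z forward; pixel columns grow to the right and rows downward; lengths in mm; the calibration is good to about 2 mm. A picture is of the moment at which its call begins: read the wrist's pose just before it. camera_model takes no time and is no camera call.
- robot.hand_in(): hands the job in, once; it reports no verdict.
Trained networks look in the newest picture that a camera, given by its name, has taken for a name from the list of things; names that differ only in an ending like _2 or _b are one class to them, and where a whole thing is asked for, a point or a joint stands for the part that bears it (a point fixed in the world has none). Each returns a list of dicts, best first, with "conf" (0 to 1); they miss things now and then, are a little off and sometimes report something else, mostly with a low value. They report only what shows in the picture. A call takes as long as a camera call. They do not tell look-alikes from the thing itself.
- robot.recognise(name, camera): "position" ([column, row] as shares, 0 to 1, of the picture: columns of its width, rows of its height, amid what is visible of it).
- robot.masks_of(name, camera): "region" (480x640 bool, what is visible of it) and "position" ([column, row] as shares, 0 to 1, of the picture: columns of its width, rows of its height, amid what is visible of it).
- robot.pinpoint(name, camera): "position" ([column, row] as shares, 0 to 1, of the picture: columns of its width, rows of its height: a listed point, or the origin of a listed thing).
The state is a dict: "time_s": time; "qpos": joint angles; "dq": joint speeds; "joint_efforts": joint torques, N m; "tool_pos": TCP position; "tool_rot": TCP orientation; "wrist_force": force on the tool from outside, world axes, zero at the start; "moment": the same for the moment, N m; "grip_width": finger opening in mm.
Only numpy, scipy, OpenCV 4.12 (cv2) and the standard library are available. Lean on these libraries where they do the work, as an engineer would, in place of code of your own. Each camera call takes 0.05 s, during which the arm holds its last target.

### The job

Two closed blue part boxes on the repair bench each hold a copper heat sink, one clearly larger than the other. First lift the covers off both boxes and set them down upright on the green mat, one on each side of the orange frame; only then take the larger heat sink and set it down upright inside the orange frame. Do not drop anything from a height.

Things in the scene. Friction and masses are not known exactly. Their poses are not given: they have to be found in the camera images.
- cover_left_knob (a point): Black round knob, 26 mm wide, 32 mm high, on the blue square cover of the left (+y) box. This point: knob axis, half-way up, 70 mm above the cover's lower rim; x, y run along the cover's sides, z up. The cover: 100 x 100 mm, 54 mm high plus knob, open below, 0.16 kg; it stands loosely on a fixed black base and lifts straight off (raise it 60 mm before moving sideways).
- cover_right_knob (a point): The same knob on the identical cover of the right (-y) box. Under each cover: a fixed black base 112 mm square, 6 mm thick, with a square lip (78 mm inside, 4 mm thick, top 14 mm above the bench), and one heat sink standing on it within 10 mm of the middle.
- big_sink_center (a point): Larger copper finned heat sink, 40 mm along its x, 28 mm along its y (the way to grip it), 42 mm high, 0.16 kg. This point is its centre, half-way up; z up. It starts under one of the covers, either one, standing on the box's 6 mm base. The other box holds a smaller one, 22 x 22 x 26 mm, not needed.
- mat: Fixed green mat, 130 mm (x) by 420 mm (y), 3 mm thick; around its middle a fixed orange square frame, 62 mm inside, walls 4 mm, top 13 mm above the bench. Origin: middle of its underside, at bench height; z up. Covers fit on its clear ends, 140 mm from the origin along +y and -y. Mat and the space up to the boxes are clear; other things, under 145 mm high, lie to the sides and behind.
There are look-alikes about, which are no part of the job. Leave any yellow look-alike of the part that bears cover_right_knob alone. Leave any yellow look-alike of the part that bears cover_left_knob alone.

How it is judged:
By the outcome, as a careful person would: the job done as asked, in the order asked, and still so for the second after the job is handed in, with the robot touching nothing.
It also fails if it takes over 69 s, if anything falls off the work surface, if the arm or the gripper's body presses on something with over 40 N, if the wrist force passes 120 N, or if a joint passes its speed limit or range.

## Working session

There is one attempt and no reset: what is moved stays moved. The work goes in short steps, Python scripts to look and compute and a shell command to move; the robot and the scene stay as the last step left them, time stands still between calls to the robot, and variables do not carry over. Pictures are saved under pics/ and viewed, and the job is handed in when it is done.

```bash
ls; mkdir -p pics; python3 - <<'E'
from bench import robot
import cv2
print(robot.observe())
for n in ["scene","top","wrist"]:
    im=robot.read_camera(n); cv2.imwrite(f"pics/{n}0.png",im[:,:,::-1])
    m=robot.camera_model(n); print(n,m)
    for k in ["cover_left_knob","cover_right_knob","mat","big_sink_center"]:
        print(n,k,[(round(d["conf"],2),[round(d["position"][0]*640),round(d["position"][1]*480)]) for d in robot.pinpoint(k,n)])
print(robot.observe()["time_s"])
E
```

```text
pics
{'time_s': 0.0, 'qpos': array([-1.26719007,  0.53716045, -0.00446212,  1.53887038,  0.00259835,
        1.06728412, -0.07119714]), 'dq': array([ 0.00056331, -0.00065242,  0.00046547,  0.00077907,  0.00091264,
       -0.00188663, -0.00111409]), 'joint_efforts': array([-1.59423362e-03, -5.70965445e+01,  9.89957638e-01, -2.51614183e+01,
       -5.63216081e-02,  1.76530547e-02,  1.80214943e-04]), 'tool_pos': array([234.71279617, 605.48512231, 237.84362114]), 'tool_rot': array([ 1.83804951e-01,  9.82962361e-01, -8.52163710e-04, -1.02070633e-04]), 'wrist_force': array([-1.14450347,  0.4077779 ,  0.25292651]), 'moment': array([0.04041431, 0.03840653, 0.03732935]), 'grip_width': 88.26831923604207}
scene {'fov_y': 46.37401234949169, 'cx': 318.88772469610035, 'cy': 250.6187661149059, 'k1': 0.027560557830493795, 'R': array([[-0.02006512,  0.99979548, -0.0025295 ],
       [ 0.6186921 ,  0.01042918, -0.78556433],
       [-0.78537728, -0.01732743, -0.61877482]]), 't': array([  91.77455662, -216.84106753, 1738.31884398])}
scene cover_left_knob [(0.64, [401, 302]), (0.6, [447, 223])]
scene cove
[... 479 characters left out ...]
 173]), (0.7, [154, 330])]
top cover_right_knob [(0.93, [498, 342]), (0.79, [385, 169])]
top mat [(0.88, [326, 277])]
top big_sink_center []
wrist {'fov_y': 64.20543429808954, 'cx': 316.27286021795857, 'cy': 244.69536216986307, 'k1': -0.02158987221974157, 'mount': array([[ 6.04906443e-05, -9.63850951e-01, -2.66442001e-01,
         6.86443491e+01],
       [ 9.99999942e-01,  1.47721697e-04, -3.07350408e-04,
        -2.58520065e-01],
       [ 3.35599247e-04, -2.66441967e-01,  9.63850904e-01,
        -1.44623197e+02],
       [ 0.00000000e+00,  0.00000000e+00,  0.00000000e+00,
         1.00000000e+00]])}
wrist cover_left_knob []
wrist cover_right_knob []
wrist mat []
wrist big_sink_center []
0.75
```

View pics/scene0.png

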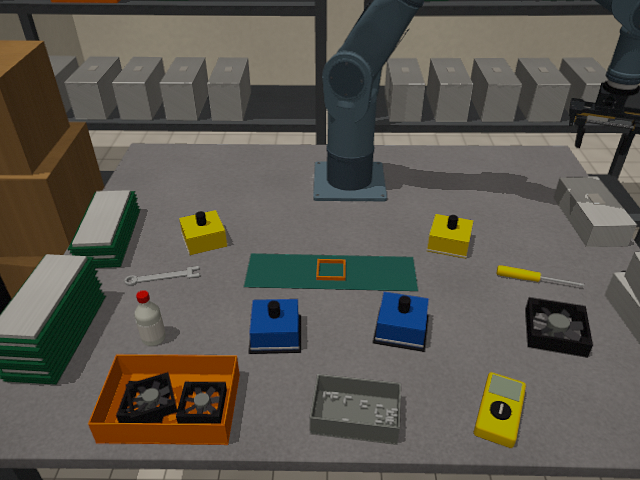

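View pics/top0.png

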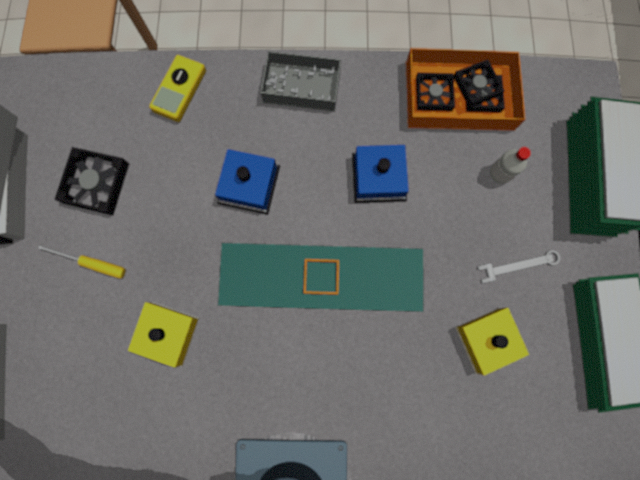

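View pics/wrist0.png

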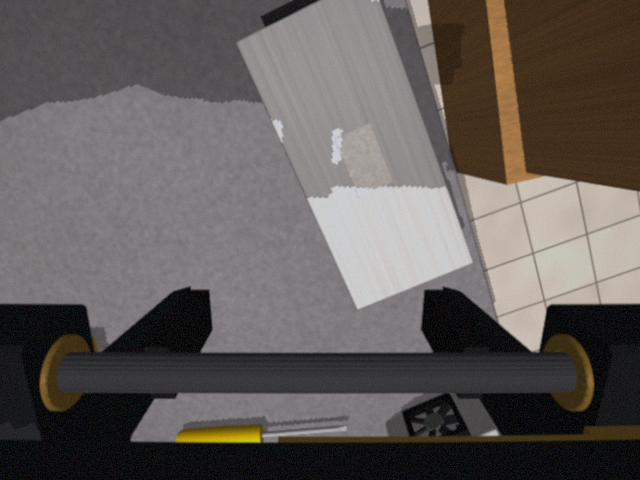

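The top picture shows the blue boxes' knobs at (243,173) and (385,167), with yellow look-alikes at (156,335) and (500,342) and the frame at (322,276). In the scene picture the blue knobs are at (404,303) and (274,310).

```bash
cat > h.py <<'E'
import numpy as np, cv2
from bench import robot
from scipy.spatial.transform import Rotation as Ro
def K(m):
    f=240/np.tan(np.radians(m["fov_y"])/2); return f
def pose(n,st=None):
    m=robot.camera_model(n)
    if n!="wrist": R=np.array(m["R"]);t=np.array(m["t"])
    else:
        st=st or robot.observe()
        T=np.eye(4);T[:3,:3]=Ro.from_quat(st["tool_rot"]).as_matrix();T[:3,3]=st["tool_pos"]
        W=np.linalg.inv(T@np.array(m["mount"]));R=W[:3,:3];t=W[:3,3]
    return m,R,t
def ray(p,uv):
    m,R,t=p; f=K(m)
    d=np.array([(uv[0]-m["cx"])/f,(uv[1]-m["cy"])/f]); s=d.copy()
    for _ in range(20): s=d/(1+m["k1"]*(s@s))
    v=R.T@np.array([s[0],s[1],1]); return -R.T@t, v/np.linalg.norm(v)
def onz(p,uv,z):
    o,v=ray(p,uv); return o+v*(z-o[2])/v[2]
def proj(p,X):
    m,R,t=p;c=R@np.asarray(X,float)+t;s=c[:2]/c[2];s=s*(1+m["k1"]*(s@s));return s*K(m)+[m["cx"],m["cy"]]
def tri(obs):
    A=np.zeros((3,3));b=np.zeros(3);L=[]
    for p,uv in obs:
        o,v=ray(p,uv);P=np.eye(3)-np.outer(v,v);A+=P;b+=P@o;L.append((o,P))
    X=np.linalg.solve(A,b);return X,[np.linalg.norm(P@(X-o)) for o,P in L]
def bluemask(im):
    h=cv2.cvtColor(im,cv2.COLOR_RGB2HSV);return ((h[...,0]>105)&(h[...,0]<130)&(h[...,1]>120)&(h[...,2]>60)).astype(np.uint8)
E
python3 - <<'E'
from h import *
S,T=pose("scene"),pose("top")
si=cv2.imread("pics/scene0.png")[:,:,::-1].copy();ti=cv2.imread("pics/top0.png")[:,:,::-1].copy()
def dark(im,c,w=11):
    g=im.max(2)[c[1]-w:c[1]+w+1,c[0]-w:c[0]+w+1]; m=g<45
    n,l,s,ce=cv2.connectedComponentsWithStats(m.astype(np.uint8)); k=l[w,w]
    return ce[k]+np.array(c)-w,s[k]
for nm,a,b in [("L",(404,303),(243,174)),("R",(274,310),(384,166))]:
    ca,sa=dark(si,a);cb,sb=dark(ti,b)
    print(nm,ca,sa,cb,sb,tri([(S,ca),(T,cb)]), onz(S,ca,76),onz(T,cb,76))
for k,(a,b) in {"frame":((331,269),(322,276))}.items(): print(k,tri([(S,a),(T,b)]),onz(T,b,8))
# cover yaw
n,l,s,ce=cv2.connectedComponentsWithStats(bluemask(ti))
for i in range(1,n):
    if s[i,4]<500: continue
    c=cv2.findContours((l==i).astype(np.uint8),0,1)[0][0][:,0,:]
    P=np.array([onz(T,q,60)[:2] for q in c],np.float32); print(ce[i],s[i],cv2.minAreaRect(P))
# orange frame/mat
h=cv2.cvtColor(ti,cv2.COLOR_RGB2HSV)
m=((h[...,0]>70)&(h[...,0]<90)&(h[...,1]>100)).astype(np.uint8);m[:,450:]=0
m=cv2.morphologyEx(m,3,np.ones((9,9)));n,l,s,ce=cv2.connectedComponentsWithStats(m);i=1+s[1:,4].argmax()
c=cv2.findContours((l==i).astype(np.uint8),0,1)[0][0][:,0,:]
print("mat",ce[i],s[i],cv2.minAreaRect(np.array([onz(T,q,3)[:2] for q in c],np.float32)))
m=((h[...,0]>5)&(h[...,0]<22)&(h[...,1]>120)).astype(np.uint8);m[:230]=0;m[320:]=0;m[:,:290]=0;m[:,350:]=0
c=np.argwhere(m)[:,::-1]
print("frame",cv2.minAreaRect(np.array([onz(T,q,13)[:2] for q in c],np.float32)))
for sfx in ["scene","top"]: pass
v=np.hstack([cv2.resize(ti[130:320,200:440],(720,570))]);cv2.imwrite("pics/topz.png",v[:,:,::-1])
E
```

```text
L [403.91764706 304.21176471] [  5   4  12  17 170] [243.104 173.664] [  6   4  12  14 125] (array([627.52372197, 101.98467674,  73.70820781]), [np.float64(0.6921203317062024), np.float64(0.6921203317061696)]) [629.81946178 102.24303239  76.        ] [626.74812956 100.8969713   76.        ]
R [273.67241379 309.13793103] [  5   2  12  17 174] [382.90243902 165.56097561] [  4   4  12  14 123] (array([ 647.32567194, -175.06791907,   73.77602633]), [np.float64(0.669357201259063), np.float64(0.6693572012590958)]) [ 649.69745834 -174.08465749   76.        ] [ 646.60689247 -175.44763598   76.        ]
frame (array([432.9980738 , -55.14449331,   6.03549004]), [np.float64(2.2265646044155565), np.float64(2.226564604415532)]) [432.7879902  -57.36343396   8.        ]
[381.10069747 169.83217088] [ 356  145   52   51 2294] ((643.734130859375, -174.00453186035156), (103.3531723022461, 101.63023376464844), 2.726543426513672)
[245.89029536 178.20843882] [ 216  150   60   59 2370] ((622.6573486328125, 97.23346710205078), (106.63909912109375, 103.89149475097656), 77.82147979736328)
mat [320.84925361 276.9524431 ] [  219   244   203    66 12259] ((431.8221740722656, -54.735992431640625), (413.1175537109375, 126.1813735961914), 88.89262390136719)
frame ((431.8977355957031, -55.155155181884766), (70.7647476196289, 71.0931625366211), 88.82986450195312)
```

View pics/topz.png

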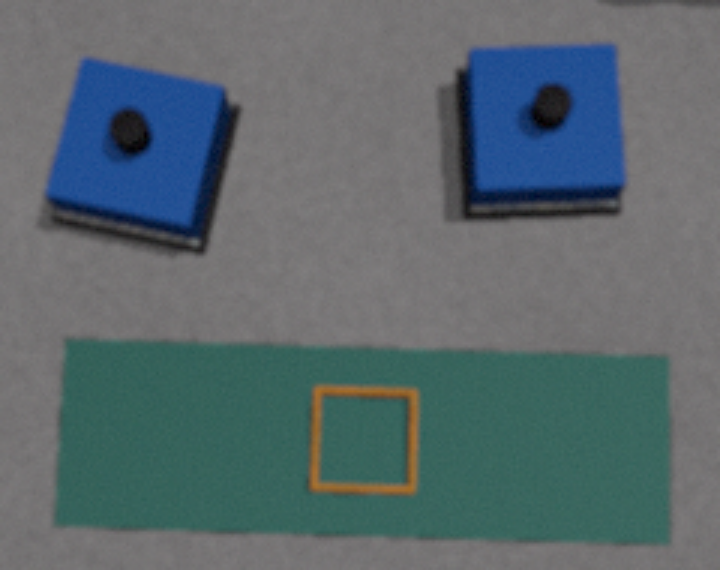

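```bash
cat >> h.py <<'E'
def yawdeg(st): 
    M=Ro.from_quat(st["tool_rot"]).as_matrix(); return np.degrees(np.arctan2(M[1,1],M[0,1]))
def plan(target,yaw=None,st=None):
    "shift (units of 30mm) in the tool axes after the spin is done; spin units"
    st=st or robot.observe(); y0=yawdeg(st); yaw=y0 if yaw is None else yaw
    sp=(y0-yaw+180)%360-180
    ay=np.radians(yaw); ey=np.array([np.cos(ay),np.sin(ay),0]); ez=np.array([0,0,-1.]); ex=np.cross(ey,ez)
    d=np.asarray(target)-st["tool_pos"]
    print("pos",np.round(st["tool_pos"],1),"yaw %.1f"%y0,"-> spin %.2f shift"%(sp/6),np.round([d@ex/30,d@ey/30,d@ez/30],2),"q7 %.2f"%st["qpos"][6],"w %.1f t %.2f"%(st["grip_width"],st["time_s"]),"tilt",np.round(Ro.from_quat(st["tool_rot"]).as_matrix()[2,:],3))
E
python3 -m handwheel '[[0,0,0,1,1],[0,0,0,1,1],[0,0,0,1,1],[0,0,0,1,1],[0,0,0,1,1],[0,0,0,1,1],[0,0,0,1,1],[0,0,0,1,1],[0,0,0,1,1],[0,0,0,1,1],[0,0,0,1,1],[0,0,0,1,1]]'
python3 -c "
from h import *
plan((627.5,101.7,200),-12.2)"
```

```text
time_s: 1.75
tool_pos: [234.8, 606.1, 238.8]
tool_rot: [0.728, 0.685, 0.0, -0.0]
wrist_force: [-0.8, -0.2, -0.3]
grip_width: 88.0
pos [234.8 606.1 238.8] yaw -3.5 -> spin 1.45 shift [-13.67  16.35   1.29] q7 -1.20 w 88.0 t 1.75 tilt [ 0. -0. -1.]
```

```bash

python3 -m handwheel '[[0,0,0,1,1],[0,0,0,0.45,1],[-0.8,0.96,0,0,1],[-0.8,0.96,0,0,1],[-0.8,0.96,0,0,1],[-0.8,0.96,0,0,1],[-0.8,0.96,0,0,1],[-0.8,0.96,0,0,1],[-0.8,0.96,0,0,1],[-0.8,0.96,0,0,1],[-0.8,0.96,0,0,1],[-0.8,0.96,0,0,1]]'
python3 -m handwheel '[[-0.8,0.96,0,0,1],[-0.8,0.96,0,0,1],[-0.8,0.96,0,0,1],[-0.8,0.96,0,0,1],[-0.8,0.96,0,0,1],[-0.8,0.96,0.2,0,1],[-0.8,0.5,0.5,0,1],[0,0,0.5,0,1],[0,0,0,0,1]]'
python3 - <<'E'
from h import *
plan((627.5,101.7,200),-12.2)
st=robot.observe(); im=robot.read_camera("wrist");cv2.imwrite("pics/w1.png",im[:,:,::-1])
p=pose("wrist",st)
for d in robot.pinpoint("cover_left_knob","wrist"):
    uv=np.array(d["position"])*[640,480]; print(d["conf"],uv,onz(p,uv,76))
print(proj(p,(627.3,101.5,75)))
E
```

```text
time_s: 2.75
tool_pos: [468.2, 310.5, 239.0]
tool_rot: [0.776, 0.63, 0.0, -0.0]
wrist_force: [-0.1, 0.3, 0.2]
grip_width: 88.1
time_s: 3.5
tool_pos: [615.4, 106.1, 200.1]
tool_rot: [0.778, 0.629, -0.002, -0.001]
wrist_force: [0.0, 0.8, -0.9]
grip_width: 88.3
pos [615.4 106.1 200.1] yaw -12.1 -> spin 0.02 shift [-0.06  0.43  0.  ] q7 -0.23 w 88.3 t 3.50 tilt [-0.003 -0.004 -1.   ]
[334.72498725 238.28763293]
```

View pics/w1.png

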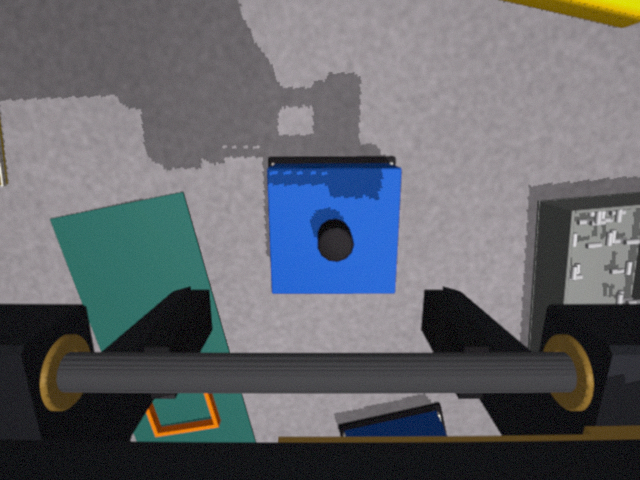

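The wrist picture shows the left knob at (335,240), which is where my triangulation predicted (335,238). The cover sides line up with the tool. I'll go down and grip.

```bash

python3 -m handwheel '[[-0.06,0.43,0.3,0,1],[0,0,0.8,0,1],[0,0,0.8,0,1],[0,0,0.8,0,1],[0,0,0.7,0,1],[0,0,0.5,0,1],[0,0,0.4,0,1],[0,0,0.2,0,1],[0,0,0,0,1]]'
python3 -c "
from h import *
plan((627.3,101.7,65),-12.2)"
```

```text
time_s: 4.35
tool_pos: [628.3, 105.5, 67.3]
tool_rot: [0.776, 0.631, -0.0, -0.0]
wrist_force: [-0.2, 0.2, 0.5]
grip_width: 88.0
pos [628.3 105.5  67.3] yaw -11.8 -> spin 0.07 shift [-0.13 -0.01  0.08] q7 -0.16 w 88.0 t 4.35 tilt [ 0.    -0.001 -1.   ]
```

```bash

python3 -m handwheel '[[-0.12,0,0.06,0.05,1],[0,0,0,0,0],[0,0,0,0,-0.5],[0,0,0,0,-1],[0,0,0,0,-1],[0,0,0,0,-1],[0,0,0,0,-1],[0,0,0,0,-1]]'
python3 -m handwheel '[[0,0,-0.1,0,-1],[0,0,-0.2,0,-1],[0,0,-0.3,0,-1],[0,0,-0.3,0,-1],[0,0,-0.4,0,-1],[0,0,-0.5,0,-1],[0,0,-0.5,0,-1],[0,0,-0.5,0,-1],[0,0,-0.2,0,-1],[0,0,0,0,-1]]'
python3 - <<'E'
from h import *
plan((434.7,85,160),-1.1)
im=robot.read_camera("wrist");cv2.imwrite("pics/w2.png",im[:,:,::-1])
im=robot.read_camera("scene");cv2.imwrite("pics/s2.png",im[:,:,::-1])
E
```

```text
time_s: 5.02
tool_pos: [628.1, 100.9, 66.0]
tool_rot: [0.778, 0.628, 0.0, 0.0]
wrist_force: [0.4, -0.4, -0.1]
grip_width: 43.4
time_s: 5.85
tool_pos: [629.3, 101.0, 158.3]
tool_rot: [0.778, 0.628, 0.002, 0.001]
wrist_force: [0.2, 0.1, -2.4]
grip_width: 24.9
pos [629.3 101.  158.3] yaw -12.2 -> spin -1.85 shift [-0.66 -6.47 -0.06] q7 -0.20 w 24.9 t 5.85 tilt [ 0.002  0.003 -1.   ]
```

View pics/w2.png

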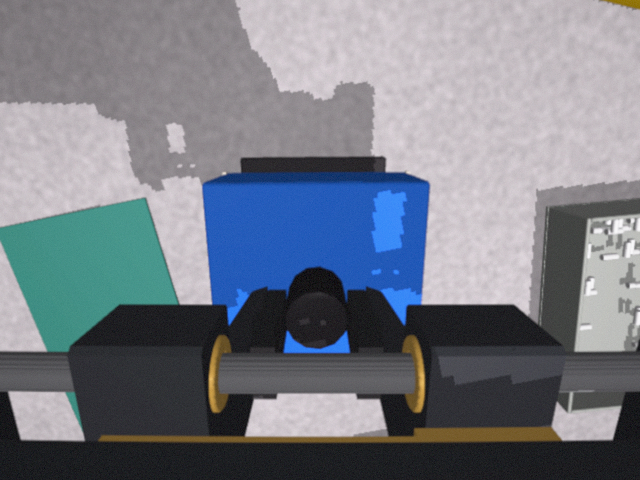

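View pics/s2.png

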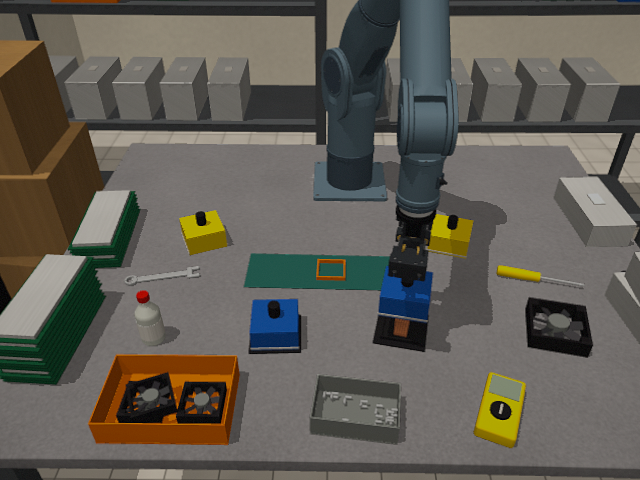

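The left cover is lifted, and the scene picture shows a copper sink on the left base at about (401,327). The fingers were still closing when I started to lift, so I need to check how high the cover hangs.

```bash

python3 - <<'E'
from h import *
p=pose("wrist"); S=pose("scene")
for z in (130,140,150,155,160):
    a,b=onz(p,(206,184),z),onz(p,(429,183),z); print(z,np.linalg.norm(a-b),a,b)
si=cv2.imread("pics/s2.png"); cv2.imwrite("pics/s2z.png",cv2.resize(si[240:360,350:470],(600,600),interpolation=cv2.INTER_CUBIC))
print(proj(S,(628,101,27)))
E
```

```text
130 99.02051235367699 [589.99888942 159.2534961  130.        ] [686.88842283 138.82116434 130.        ]
140 93.21464873529126 [593.05935352 159.7560817  140.        ] [684.26796888 140.52175759 140.        ]
150 87.40878511690553 [596.11981763 160.2586673  150.        ] [681.64751492 142.22235085 150.        ]
155 84.50585330771261 [597.65004968 160.5099601  155.        ] [680.33728795 143.07264747 155.        ]
160 81.6029214985198 [599.18028174 160.7612529  160.        ] [679.02706097 143.9229441  160.        ]
[401.23116286 319.91049512]
```

View pics/s2z.png

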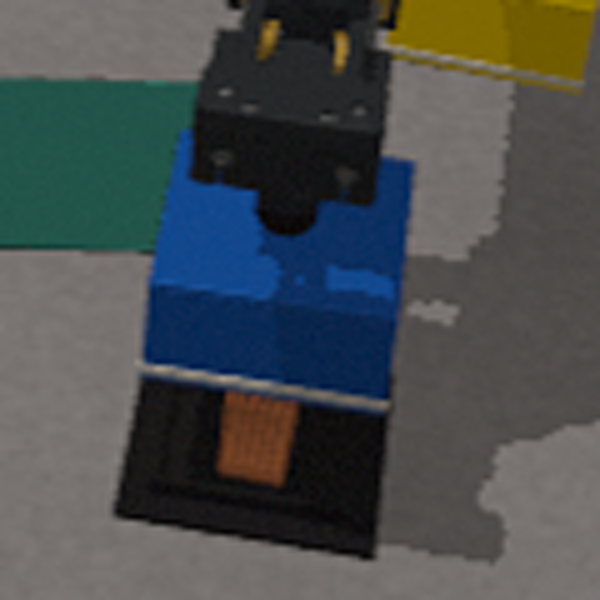

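```bash

python3 - <<'E'
from h import *
S=pose("scene")
a=np.radians(-12.2);ex=np.array([np.cos(a),np.sin(a),0]);ey=np.array([-np.sin(a),np.cos(a),0])
C=np.array([628,101,0])
for zt in (115,120,125,130,135,140):
    for s in(-1,1):
        print(zt,s,"top",proj(S,C+50*ex+s*50*ey+[0,0,zt]).round(1),"rim",proj(S,C+50*ex+s*50*ey+[0,0,zt-54]).round(1),"backtop",proj(S,C-50*ex+s*50*ey+[0,0,zt]).round(1))
E
```

```text
115 -1 top [377.6 302.4] rim [376.  321.1] backtop [384.5 271.4]
115 1 top [427.1 310.3] rim [424.1 329.1] backtop [431.  278.3]
120 -1 top [377.7 300.6] rim [376.1 319.4] backtop [384.7 269.7]
120 1 top [427.4 308.5] rim [424.3 327.4] backtop [431.3 276.6]
125 -1 top [377.9 298.8] rim [376.3 317.7] backtop [384.8 267.9]
125 1 top [427.7 306.7] rim [424.6 325.7] backtop [431.6 274.8]
130 -1 top [378.  296.9] rim [376.4 316. ] backtop [385.  266.1]
130 1 top [428.  304.8] rim [424.9 324. ] backtop [431.8 273. ]
135 -1 top [378.2 295.1] rim [376.6 314.3] backtop [385.2 264.3]
135 1 top [428.3 303. ] rim [425.2 322.3] backtop [432.1 271.2]
140 -1 top [378.3 293.3] rim [376.7 312.6] backtop [385.3 262.5]
140 1 top [428.6 301.2] rim [425.5 320.5] backtop [432.4 269.4]
```

The cover top is about 130 mm up with the TCP at 158, so the fingers hold only the top few mm of the knob. I'll set it straight back on its base and regrip lower.

```bash

python3 -m handwheel '[[0,0,0.2,0,-1],[0,0,0.4,0,-1],[0,0,0.4,0,-1],[0,0,0.4,0,-1],[0,0,0.3,0,-1],[0,0,0.2,0,-1],[0,0,0.1,0,-1],[0,0,0,0,-1]]'
python3 -m handwheel '[[0,0,0.08,0,-1],[0,0,0.05,0,-1],[0,0,0,0,-1]]'
python3 -m handwheel '[[0,0,0.07,0,-1],[0,0,0,0,-1],[0,0,0,0,-1]]'

```

```text
time_s: 6.62
tool_pos: [627.6, 100.7, 95.0]
tool_rot: [0.778, 0.628, -0.001, -0.0]
wrist_force: [-0.1, -0.2, -1.2]
grip_width: 24.9
time_s: 6.87
tool_pos: [628.1, 100.9, 92.2]
tool_rot: [0.778, 0.628, 0.0, 0.0]
wrist_force: [-0.4, 0.4, -0.9]
grip_width: 24.7
time_s: 7.12
tool_pos: [628.0, 100.9, 90.0]
tool_rot: [0.778, 0.628, 0.0, 0.0]
wrist_force: [0.5, -0.3, -2.4]
grip_width: 25.0
```

```bash

python3 -m handwheel '[[0,0,0.07,0,-1],[0,0,0,0,-1],[0,0,0,0,-1]]'
python3 -m handwheel '[[0,0,0.05,0,-1],[0,0,0,0,-1],[0,0,0,0,-1]]'
python3 - <<'E'
from h import *
im=robot.read_camera("scene");cv2.imwrite("pics/s3z.png",cv2.resize(im[240:360,350:470,::-1],(600,600),interpolation=cv2.INTER_CUBIC))
E
```

```text
time_s: 7.37
tool_pos: [627.9, 100.8, 87.7]
tool_rot: [0.778, 0.628, -0.0, -0.0]
wrist_force: [0.1, -0.3, -0.7]
grip_width: 25.1
time_s: 7.62
tool_pos: [627.9, 100.9, 86.2]
tool_rot: [0.778, 0.628, -0.0, -0.0]
wrist_force: [-0.1, 0.5, -2.0]
grip_width: 24.5
```

View pics/s3z.png

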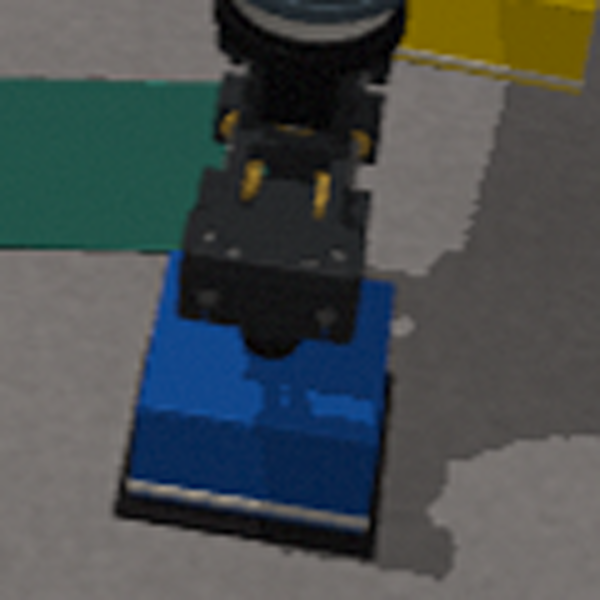

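```bash

python3 -m handwheel '[[0,0,0.06,0,-1],[0,0,0,0,-1],[0,0,0,0,-1]]'
python3 -m handwheel '[[0,0,0.06,0,-1],[0,0,0,0,-1],[0,0,0,0,-1]]'

```

```text
time_s: 7.92
tool_pos: [627.9, 100.9, 84.4]
tool_rot: [0.778, 0.628, -0.0, -0.0]
wrist_force: [0.6, -0.3, -1.2]
grip_width: 25.0
time_s: 8.17
tool_pos: [627.9, 100.8, 82.6]
tool_rot: [0.778, 0.628, -0.0, -0.0]
wrist_force: [-1.2, 0.4, -1.4]
grip_width: 24.7
```

```bash

python3 -m handwheel '[[0,0,0.06,0,-1],[0,0,0,0,-1],[0,0,0,0,-1]]'
python3 -m handwheel '[[0,0,0.06,0,-1],[0,0,0,0,-1],[0,0,0,0,-1]]'
python3 - <<'E'
from h import *
im=robot.read_camera("scene");cv2.imwrite("pics/s4z.png",cv2.resize(im[240:360,350:470,::-1],(600,600),interpolation=cv2.INTER_CUBIC))
print(robot.observe()["wrist_force"])
E
```

```text
time_s: 8.42
tool_pos: [628.0, 100.8, 80.8]
tool_rot: [0.778, 0.628, -0.0, -0.0]
wrist_force: [0.2, 0.4, -1.1]
grip_width: 25.0
time_s: 8.67
tool_pos: [628.2, 100.9, 80.5]
tool_rot: [0.778, 0.628, 0.0, -0.0]
wrist_force: [-4.2, 0.1, 10.1]
grip_width: 25.0
[-3.60977695 -0.10874741  9.41151919]
```

View pics/s4z.png

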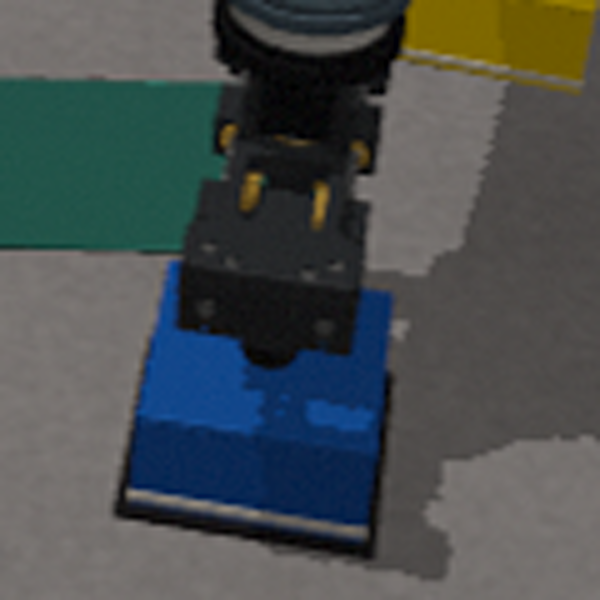

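The cover is seated: contact at TCP 80.7 with +10 N upward. I'll open slightly, go down 14 mm and grip with a full close time.

```bash

python3 -m handwheel '[[0,0,0,0,0],[0,0,0,0,0],[0,0,0,0,0],[0,0,0.2,0,0],[0,0,0.25,0,0],[0,0,0.03,0,0],[0,0,0,0,-1],[0,0,0,0,-1],[0,0,0,0,-1],[0,0,0,0,-1],[0,0,0,0,-1],[0,0,0,0,-1]]'

```

```text
time_s: 9.72
tool_pos: [628.0, 100.8, 64.8]
tool_rot: [0.778, 0.628, 0.0, 0.0]
wrist_force: [-0.0, 0.0, -1.4]
grip_width: 25.2
```

```bash

python3 -m handwheel '[[0,0,-0.1,0,-1],[0,0,-0.2,0,-1],[0,0,-0.3,0,-1],[0,0,-0.4,0,-1],[0,0,-0.5,0,-1],[0,0,-0.5,0,-1],[0,0,-0.4,0,-1],[0,0,-0.2,0,-1],[0,0,0,-0.9,-1],[0,0,0,-0.95,-1],[0,0,0,0,-1]]'
python3 - <<'E'
from h import *
plan((434.7,85,64),-1.1)
E
```

```text
time_s: 10.63
tool_pos: [628.0, 100.8, 143.2]
tool_rot: [0.713, 0.702, 0.0, -0.0]
wrist_force: [0.2, 0.4, -0.7]
grip_width: 25.2
pos [628.  100.8 143.2] yaw -0.9 -> spin 0.04 shift [-0.65 -6.43  2.64] q7 -0.02 w 25.2 t 10.63 tilt [ 0.  0. -1.]
```

```bash

python3 -m handwheel '[[0,-0.3,0,0,-1],[-0.05,-0.6,0,0.03,-1],[-0.1,-0.8,0,0,-1],[-0.1,-0.8,0,0,-1],[-0.1,-0.8,0,0,-1],[-0.1,-0.8,0,0,-1],[-0.1,-0.8,0,0,-1],[-0.1,-0.8,0,0,-1],[0,-0.5,0,0,-1],[0,-0.23,0,0,-1],[0,0,0,0,-1]]'
python3 - <<'E'
from h import *
plan((434.7,85,62),-1.1)
im=robot.read_camera("scene");cv2.imwrite("pics/s5.png",im[:,:,::-1])
E
```

```text
time_s: 11.55
tool_pos: [433.0, 85.6, 142.7]
tool_rot: [0.715, 0.699, -0.0, -0.001]
wrist_force: [0.0, 0.2, -1.3]
grip_width: 25.2
pos [433.   85.6 142.7] yaw -1.3 -> spin -0.04 shift [-0.02  0.06  2.69] q7 -0.11 w 25.2 t 11.55 tilt [ 0.    -0.001 -1.   ]
```

View pics/s5.png

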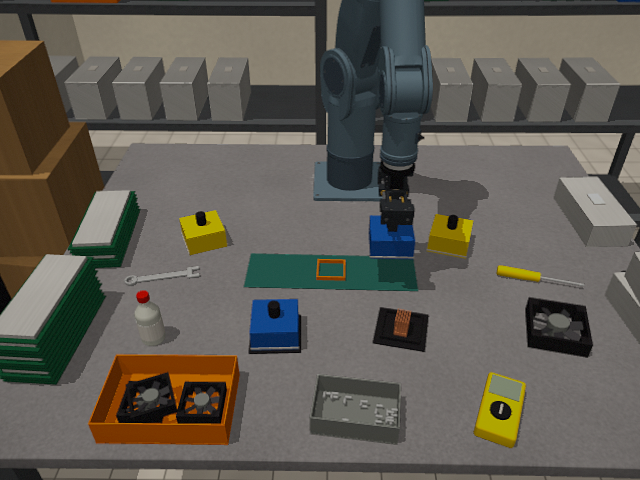

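The cover hangs upright over the left end of the mat at (392,235), clear of the yellow box. The uncovered left sink shows at (402,322). Lowering.

```bash

python3 -m handwheel '[[0,0.05,0.3,0,-1],[0,0,0.5,0,-1],[0,0,0.5,0,-1],[0,0,0.5,0,-1],[0,0,0.4,0,-1],[0,0,0.2,0,-1],[0,0,0.1,0,-1],[0,0,0.05,0,-1],[0,0,0,0,-1]]'
python3 -m handwheel '[[0,0,0.06,0,-1],[0,0,0,0,-1],[0,0,0,0,-1]]'
python3 -m handwheel '[[0,0,0.05,0,-1],[0,0,0,0,-1],[0,0,0,0,-1]]'

```

```text
time_s: 12.35
tool_pos: [436.7, 85.5, 66.2]
tool_rot: [0.715, 0.699, 0.0, 0.0]
wrist_force: [-0.3, 0.6, -1.8]
grip_width: 24.8
time_s: 12.6
tool_pos: [436.5, 85.7, 64.8]
tool_rot: [0.715, 0.699, 0.0, 0.0]
wrist_force: [0.3, -0.9, -1.7]
grip_width: 24.9
time_s: 12.85
tool_pos: [436.2, 85.5, 63.0]
tool_rot: [0.715, 0.699, 0.0, 0.0]
wrist_force: [1.1, -0.2, -0.7]
grip_width: 25.1
```

```bash

python3 -m handwheel '[[0,0,0.05,0,-1],[0,0,0,0,-1],[0,0,0,0,-1]]'
python3 -m handwheel '[[0,0,0.04,0,-1],[0,0,0,0,-1],[0,0,0,0,-1]]'

```

```text
time_s: 13.1
tool_pos: [436.4, 85.6, 61.6]
tool_rot: [0.715, 0.699, 0.0, 0.0]
wrist_force: [-1.1, 0.0, 4.1]
grip_width: 25.1
time_s: 13.35
tool_pos: [436.5, 85.6, 61.5]
tool_rot: [0.715, 0.699, 0.0, -0.0]
wrist_force: [-5.9, -1.0, 24.9]
grip_width: 25.3
```

```bash

python3 -m handwheel '[[0,0,-0.03,0,-1],[0,0,0,0,1],[0,0,0,0,1],[0,0,0,0,1],[0,0,0,0,1],[0,0,-0.2,0,1],[0,0,-0.5,0,1],[0,0,-1,0,1],[0,0,-1,0,1],[0,0,-1,0,1],[0,0,-0.6,0,1],[0,0,0,0,1]]'
python3 - <<'E'
from h import *
plan((628,101,190),-1.1); plan((647.3,-174.9,180),-1.1)
st=robot.observe();p=pose("wrist",st)
im=robot.read_camera("wrist");cv2.imwrite("pics/w6.png",im[:,:,::-1])
im=robot.read_camera("top");cv2.imwrite("pics/t6.png",im[:,:,::-1])
im=robot.read_camera("scene");cv2.imwrite("pics/s6.png",im[:,:,::-1])
for c in("scene","top"):
  for d in robot.pinpoint("big_sink_center",c)[:3]: print(c,d["conf"],np.array(d["position"])*[640,480])
E
```

```text
time_s: 14.35
tool_pos: [438.5, 86.0, 193.7]
tool_rot: [0.715, 0.699, 0.003, 0.001]
wrist_force: [0.8, -0.4, 0.0]
grip_width: 88.1
pos [438.5  86.  193.7] yaw -1.3 -> spin -0.03 shift [0.62 6.31 0.12] q7 -0.16 w 88.1 t 14.35 tilt [ 0.003  0.006 -1.   ]
pos [438.5  86.  193.7] yaw -1.3 -> spin -0.03 shift [-8.56  7.13  0.46] q7 -0.16 w 88.1 t 14.35 tilt [ 0.003  0.006 -1.   ]
scene 0.59 [401.024 319.488]
top 0.6 [246.784 179.088]
```

View pics/s6.png

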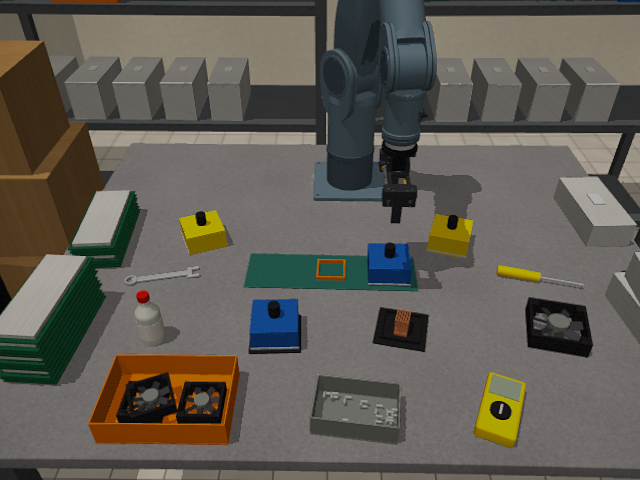

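View pics/t6.png

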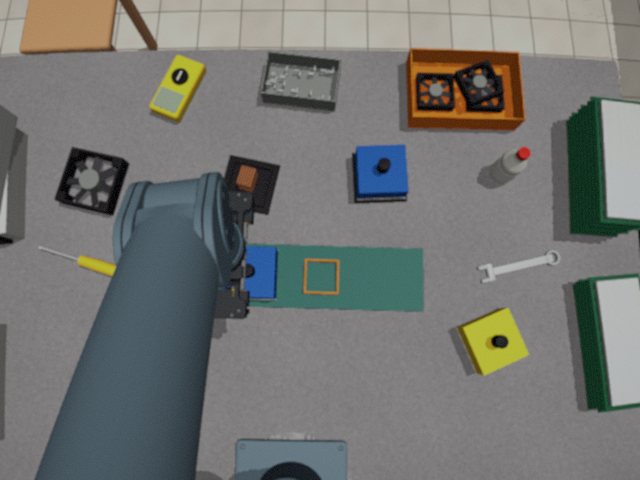

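The left cover stands upright on the mat, at (388,262) in the scene picture. Next, the right box.

```bash

python3 -m handwheel '[[-0.4,0.35,0,0,1],[-0.86,0.71,0,0,1],[-0.86,0.71,0,0,1],[-0.86,0.71,0,0,1],[-0.86,0.71,0,0,1],[-0.86,0.71,0,0,1],[-0.86,0.71,0,0,1],[-0.86,0.71,0,0,1],[-0.86,0.71,0,0,1],[-0.86,0.71,0,0,1],[-0.4,0.35,0,0,1],[0,0,0,0,1]]'
python3 - <<'E'
from h import *
plan((647.3,-174.9,66),-1.1)
st=robot.observe(); im=robot.read_camera("wrist");cv2.imwrite("pics/w7.png",im[:,:,::-1])
p=pose("wrist",st)
print(proj(p,(647.3,-174.9,75)))
m=cv2.morphologyEx(bluemask(im),2,np.ones((3,3)));n,l,s,ce=cv2.connectedComponentsWithStats(m);i=1+s[1:,4].argmax()
c=cv2.findContours((l==i).astype(np.uint8),0,1)[0][0][:,0,:]
print(s[i],cv2.minAreaRect(np.array([onz(p,q,60)[:2] for q in c],np.float32)))
E
```

```text
time_s: 15.6
tool_pos: [643.4, -179.7, 188.1]
tool_rot: [0.716, 0.698, -0.002, 0.0]
wrist_force: [-1.0, 0.2, -0.2]
grip_width: 88.1
pos [ 643.4 -179.7  188.1] yaw -1.5 -> spin -0.07 shift [0.16 0.13 4.07] q7 0.42 w 88.1 t 15.60 tilt [-0.003 -0.002 -1.   ]
[322.47868733 233.07808983]
[  248   152   143   144 16934] ((646.6758422851562, -173.80844116210938), (98.4273910522461, 101.25572204589844), 2.760927200317383)
```

View pics/w7.png

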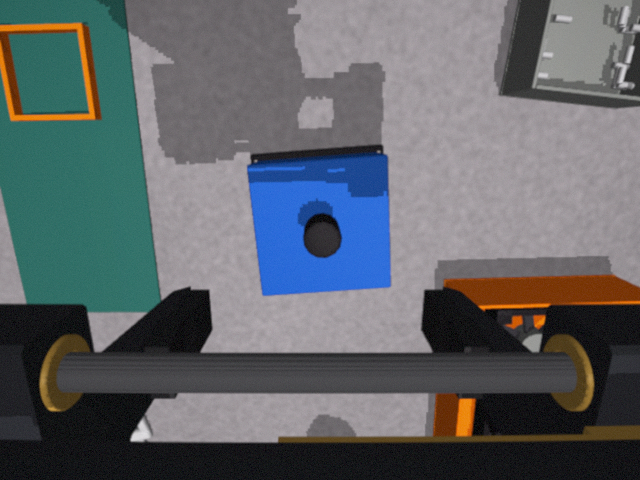

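The right knob is at (322,235), against a predicted (322,233). The cover's yaw is 2.7°.

```bash

python3 -m handwheel '[[0.16,0.13,0,-0.7,1],[0,0,0.5,0,1],[0,0,0.8,0,1],[0,0,0.8,0,1],[0,0,0.7,0,1],[0,0,0.6,0,1],[0,0,0.3,0,1],[0,0,0.1,0,1],[0,0,0,0,0]]'
python3 - <<'E'
from h import *
plan((647.3,-174.9,65),2.7)
E
```

```text
time_s: 16.4
tool_pos: [646.5, -169.6, 75.4]
tool_rot: [0.689, 0.725, -0.0, -0.001]
wrist_force: [-0.4, -0.3, 0.6]
grip_width: 83.8
pos [ 646.5 -169.6   75.4] yaw 3.0 -> spin 0.05 shift [-0.18  0.02  0.35] q7 0.51 w 83.8 t 16.40 tilt [ 0.001 -0.002 -1.   ]
```

```bash

python3 -m handwheel '[[-0.18,0.02,0.33,0,0],[0,0,0,0,0],[0,0,0,0,-0.5],[0,0,0,0,-1],[0,0,0,0,-1],[0,0,0,0,-1],[0,0,0,0,-1],[0,0,0,0,-1],[0,0,0,0,-1],[0,0,0,0,-1]]'
python3 - <<'E'
from h import *
plan((647.3,-174.9,65),2.7)
E
```

```text
time_s: 17.23
tool_pos: [648.0, -175.9, 66.3]
tool_rot: [0.689, 0.725, -0.0, -0.0]
wrist_force: [-1.4, -0.0, 0.8]
grip_width: 25.3
pos [ 648.  -175.9   66.3] yaw 2.9 -> spin 0.04 shift [ 0.04 -0.02  0.04] q7 0.52 w 25.3 t 17.23 tilt [ 0. -0. -1.]
```

```bash

python3 -m handwheel '[[0,0,-0.1,0,-1],[0,0,-0.2,0,-1],[0,0,-0.3,0,-1],[0,0,-0.4,0,-1],[0,0,-0.5,0,-1],[0,0,-0.5,0,-1],[0,0,-0.4,0,-1],[0,0,-0.2,0,-1],[0,0,0,0.65,-1],[0,0,0,0,-1],[0,0,0,0,-1]]'
python3 - <<'E'
from h import *
plan((429.3,-195,63.3),-1.1)
im=robot.read_camera("scene");cv2.imwrite("pics/s8.png",im[:,:,::-1])
E
```

```text
time_s: 18.15
tool_pos: [648.0, -175.8, 144.3]
tool_rot: [0.712, 0.702, -0.0, -0.0]
wrist_force: [-0.4, -0.5, -1.9]
grip_width: 25.1
pos [ 648.  -175.8  144.3] yaw -0.9 -> spin 0.04 shift [-0.78 -7.28  2.7 ] q7 0.44 w 25.1 t 18.15 tilt [-0. -0. -1.]
```

View pics/s8.png

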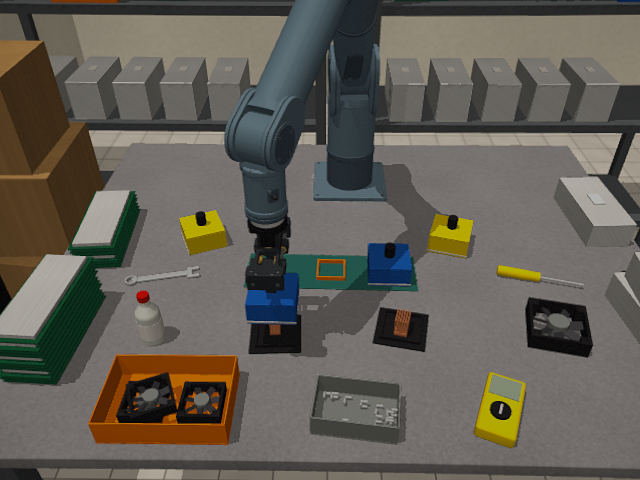

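The right cover is up with the small sink showing below it at (275,330). I'll carry it to the right end of the mat.

```bash

python3 -m handwheel '[[0,-0.3,0,0.03,-1],[-0.05,-0.6,0,0,-1],[-0.1,-0.8,0,0,-1],[-0.1,-0.8,0,0,-1],[-0.1,-0.8,0,0,-1],[-0.1,-0.8,0,0,-1],[-0.1,-0.8,0,0,-1],[-0.1,-0.8,0,0,-1],[-0.1,-0.8,0,0,-1],[0,-0.5,0,0,-1],[0,-0.25,0,0,-1],[0,0,0,0,-1]]'
python3 -m handwheel '[[0,0,0.3,0,-1],[0,0,0.3,0,-1],[0,0,0.3,0,-1],[0,0,0,0,-1]]'
python3 - <<'E'
from h import *
plan((429.3,-195,63.3),-1.1)
im=robot.read_camera("scene");cv2.imwrite("pics/s9.png",im[:,:,::-1])
E
```

```text
time_s: 19.2
tool_pos: [428.7, -194.1, 144.2]
tool_rot: [0.714, 0.7, -0.0, -0.001]
wrist_force: [0.0, 1.0, -1.4]
grip_width: 25.4
time_s: 19.53
tool_pos: [429.7, -193.5, 115.0]
tool_rot: [0.714, 0.7, -0.001, -0.001]
wrist_force: [-0.9, 0.1, -1.4]
grip_width: 25.4
pos [ 429.7 -193.5  115. ] yaw -1.1 -> spin 0.00 shift [-0.05 -0.01  1.72] q7 0.61 w 25.4 t 19.53 tilt [ 0.001 -0.003 -1.   ]
```

View pics/s9.png

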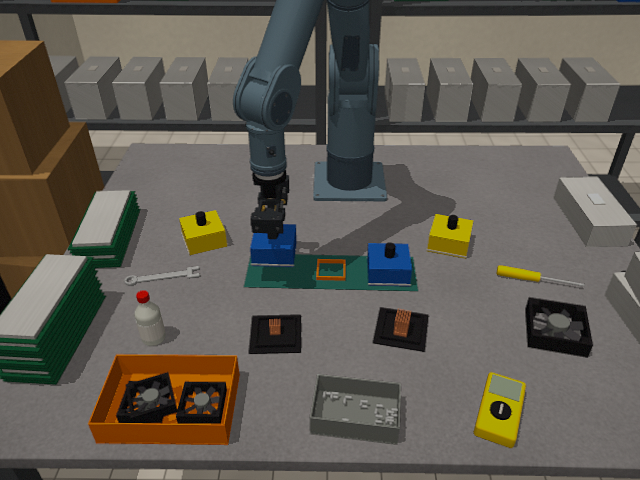

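The left sink at (402,322) is clearly larger than the right one at (275,326). Lowering the right cover.

```bash

python3 -m handwheel '[[-0.03,0,0.4,0,-1],[0,0,0.5,0,-1],[0,0,0.35,0,-1],[0,0,0.2,0,-1],[0,0,0.1,0,-1],[0,0,0.03,0,-1],[0,0,0,0,-1],[0,0,0,0,-1]]'
python3 -m handwheel '[[0,0,0.05,0,-1],[0,0,0,0,-1],[0,0,0,0,-1]]'

```

```text
time_s: 20.25
tool_pos: [430.6, -195.2, 70.3]
tool_rot: [0.714, 0.7, 0.0, 0.0]
wrist_force: [-0.5, -0.2, -1.7]
grip_width: 25.1
time_s: 20.5
tool_pos: [430.3, -195.1, 68.5]
tool_rot: [0.714, 0.7, 0.0, 0.0]
wrist_force: [0.3, 0.1, -1.5]
grip_width: 25.2
```

```bash

python3 -m handwheel '[[0,0,0.1,0,-1],[0,0,0.03,0,-1],[0,0,0,0,-1],[0,0,0,0,-1]]'
python3 -m handwheel '[[0,0,0.04,0,-1],[0,0,0,0,-1],[0,0,0,0,-1]]'

```

```text
time_s: 20.83
tool_pos: [430.1, -195.0, 64.3]
tool_rot: [0.714, 0.7, -0.0, -0.0]
wrist_force: [-0.0, -0.2, -1.7]
grip_width: 25.3
time_s: 21.08
tool_pos: [430.3, -195.1, 63.3]
tool_rot: [0.714, 0.7, 0.0, 0.0]
wrist_force: [-0.1, -0.4, -0.4]
grip_width: 25.6
```

```bash

python3 -m handwheel '[[0,0,0.03,0,-1],[0,0,0,0,-1],[0,0,0,0,-1]]'

```

```text
time_s: 21.33
tool_pos: [430.4, -195.2, 63.2]
tool_rot: [0.714, 0.7, 0.0, 0.0]
wrist_force: [-3.0, 1.5, 12.5]
grip_width: 25.0
```

```bash

python3 -m handwheel '[[0,0,-0.02,0,-1],[0,0,0,0,1],[0,0,0,0,1],[0,0,0,0,1],[0,0,0,0,1],[0,0,-0.2,0,1],[0,0,-0.5,0,1],[0,0,-1,0,1],[0,0,-1,0,1],[0,0,-1,0,1],[0,0,-0.6,0,1],[0,0,0,0,1]]'
python3 -m handwheel '[[0.4,0.3,0,0,1],[0.9,0.6,0,0,1],[0.9,0.6,0,0,1],[0.9,0.6,0,0,1],[0.9,0.6,0,0,1],[0.9,0.6,0,0,1],[0.9,0.6,0,0,1],[0.9,0.6,0,0,1],[0.9,0.6,0,0,1],[0.9,0.6,0,0,1],[0.6,0.5,0,0,1],[0,0,0,0,1]]'
python3 -m handwheel '[[0,0,0,0,1]]'
python3 - <<'E'
from h import *
plan((628,101,190))
st=robot.observe(); im=robot.read_camera("wrist");cv2.imwrite("pics/w10.png",im[:,:,::-1])
np.save("st10.npy",np.r_[st["tool_pos"],st["tool_rot"]])
im=robot.read_camera("scene");cv2.imwrite("pics/s10.png",im[:,:,::-1])
p=pose("wrist",st);S=pose("scene");uv={}
for c in("scene","wrist"):
  for d in robot.pinpoint("big_sink_center",c)[:3]:
    q=np.array(d["position"])*[640,480];print(c,d["conf"],q,onz(p if c=="wrist" else S,q,27)); uv.setdefault(c,q)
E
```

```text
time_s: 22.33
tool_pos: [432.3, -196.0, 195.7]
tool_rot: [0.714, 0.7, 0.002, 0.003]
wrist_force: [0.1, -0.4, 0.2]
grip_width: 88.2
time_s: 23.33
tool_pos: [623.2, 80.3, 190.5]
tool_rot: [0.712, 0.702, 0.001, -0.001]
wrist_force: [0.1, 0.2, 0.8]
grip_width: 88.4
time_s: 23.42
tool_pos: [621.3, 75.3, 190.6]
tool_rot: [0.713, 0.701, -0.001, -0.0]
wrist_force: [-0.8, -0.1, -0.2]
grip_width: 87.9
pos [621.3  75.3 190.6] yaw -1.0 -> spin 0.00 shift [0.86 0.21 0.02] q7 0.01 w 87.9 t 23.42 tilt [-0.    -0.002 -1.   ]
scene 0.72 [401.216 320.016] [628.32322005 100.93602217  27.        ]
wrist 0.59 [327.488 195.312] [630.04408375  99.31036413  27.        ]
```

View pics/w10.png

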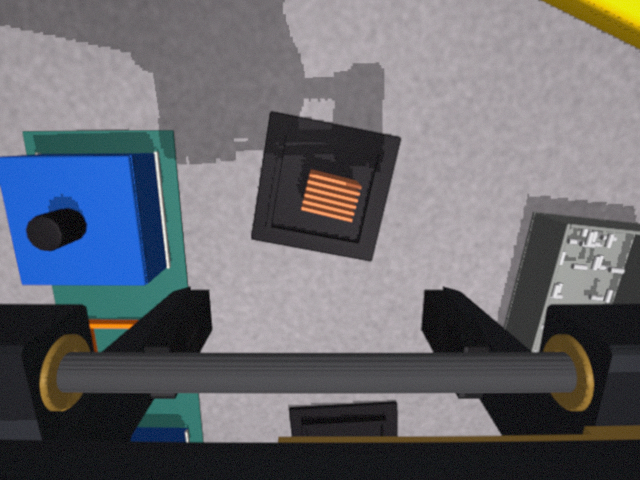

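View pics/s10.png

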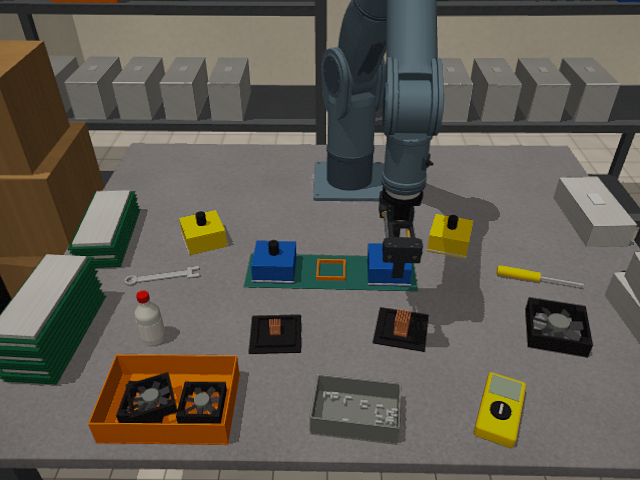

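```bash

python3 - <<'E'
from h import *
v=np.load("st10.npy");st=dict(tool_pos=v[:3],tool_rot=v[3:]);p=pose("wrist",st);S=pose("scene")
im=cv2.imread("pics/w10.png")[:,:,::-1].copy()
print(tri([(p,(327.5,195.3)),(S,(401.2,320))]))
cr=im[150:240,280:380]; sc=6
g=cv2.resize(cr,None,fx=sc,fy=sc,interpolation=cv2.INTER_CUBIC)
def draw(c,yaw,col):
    a=np.radians(yaw);ex=np.array([np.cos(a),np.sin(a),0]);ey=np.array([-np.sin(a),np.cos(a),0])
    for z in(48,6):
        q=np.array([((proj(p,np.array([c[0],c[1],z])+sx*20*ex+sy*14*ey)-[280,150]+.5)*sc) for sx,sy in((1,1),(1,-1),(-1,-1),(-1,1))],int)
        cv2.polylines(g,[q],True,col,1)
draw((628.5,100.5),-12.2,(0,255,0))
cv2.imwrite("pics/w10z.png",g[:,:,::-1])
h=cv2.cvtColor(im,cv2.COLOR_RGB2HSV);m=((h[...,0]<18)&(h[...,1]>90)&(h[...,2]>150)).astype(np.uint8);m[:150]=0;m[240:]=0;m[:,:285]=0;m[:,380:]=0
c=np.argwhere(m)[:,::-1];print(len(c),c.min(0),c.max(0),cv2.minAreaRect(np.array([onz(p,q,48)[:2] for q in c],np.float32)))
E
```

```text
(array([630.14659349, 100.08242373,  29.09167071]), [np.float64(0.47977867586193723), np.float64(0.4797786758619882)])
1271 [301 174] [360 221] ((631.9720458984375, 100.56871032714844), (28.81305694580078, 40.20808029174805), 75.06620788574219)
```

View pics/w10z.png

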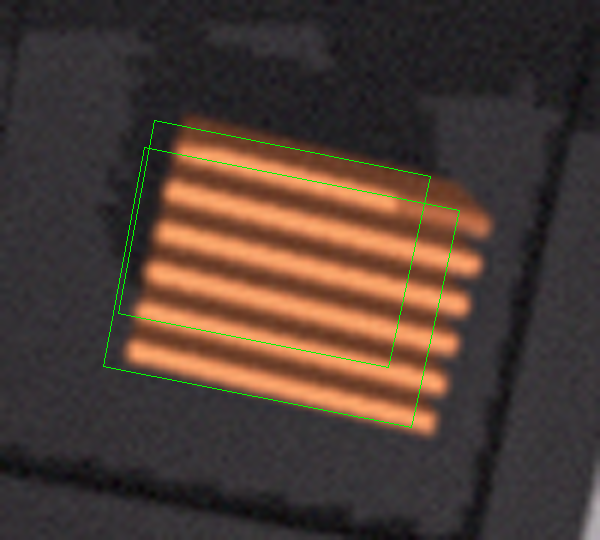

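The sink is larger and fits at centre (632, 100.5) with yaw -14.8°; the measured footprint is 40 x 29 mm, which matches. I'll turn the jaw to 75.2° and grip its upper part, keeping the fingertips above the 14 mm lip.

```bash

python3 -m handwheel '[[0,0,0,-1,1],[0,0,0,-1,1],[0,0,0,-1,1],[0,0,0,-1,1],[0,0,0,-1,1],[0,0,0,-1,1],[0,0,0,-1,1],[0,0,0,-1,1],[0,0,0,-1,1],[0,0,0,-1,1],[0,0,0,-1,1],[0,0,0,-1,1]]'
python3 -m handwheel '[[0,0,0,-0.7,1],[0,0,0,0,1]]'
python3 - <<'E'
from h import *
plan((632,100.5,20),75.2)
E
```

```text
time_s: 24.62
tool_pos: [621.1, 72.8, 192.1]
tool_rot: [0.165, 0.986, -0.0, -0.0]
wrist_force: [-0.7, -0.7, 0.8]
grip_width: 88.0
time_s: 24.78
tool_pos: [621.2, 72.7, 192.1]
tool_rot: [0.13, 0.992, -0.0, -0.0]
wrist_force: [0.6, 0.9, 0.1]
grip_width: 88.2
pos [621.2  72.7 192.1] yaw 75.1 -> spin -0.02 shift [-0.11  0.99  5.74] q7 1.17 w 88.2 t 24.78 tilt [ 0. -0. -1.]
```

```bash

python3 -m handwheel '[[-0.11,0.99,0,0,1],[0,0,0.7,0,1],[0,0,0.7,0,1],[0,0,0,0,1],[0,0,0,0,1]]'
python3 - <<'E'
from h import *
plan((632,100.5,20),75.2)
st=robot.observe(); im=robot.read_camera("wrist");p=pose("wrist",st)
for d in robot.pinpoint("big_sink_center","wrist")[:2]:
    q=np.array(d["position"])*[640,480];print(d["conf"],q,onz(p,q,27))
def draw(c,yaw,col):
    a=np.radians(yaw);ex=np.array([np.cos(a),np.sin(a),0]);ey=np.array([-np.sin(a),np.cos(a),0])
    for z in(48,6):
        q=np.array([proj(p,np.array([c[0],c[1],z])+sx*20*ex+sy*14*ey) for sx,sy in((1,1),(1,-1),(-1,-1),(-1,1))],int)
        cv2.polylines(im,[q],True,col,1)
h=cv2.cvtColor(im,cv2.COLOR_RGB2HSV);m=((h[...,0]<18)&(h[...,1]>90)&(h[...,2]>150)).astype(np.uint8);m[320:]=0;m[:,:250]=0;m[:,400:]=0
c=np.argwhere(m)[:,::-1];print(len(c),c.min(0),c.max(0),cv2.minAreaRect(np.array([onz(p,q,48)[:2] for q in c],np.float32)))
draw((632,100.5),-14.8,(0,255,0))
cv2.imwrite("pics/w11.png",im[:,:,::-1])
E
```

```text
time_s: 25.2
tool_pos: [631.4, 101.0, 149.3]
tool_rot: [0.131, 0.991, -0.001, -0.001]
wrist_force: [0.3, 0.2, 0.6]
grip_width: 88.0
pos [631.4 101.  149.3] yaw 74.9 -> spin -0.05 shift [-0.02 -0.01  4.31] q7 1.13 w 88.0 t 25.20 tilt [ 0.002 -0.002 -1.   ]
0.58 [315.392 241.008] [633.13859258  99.36006512  27.        ]
2103 [295 208] [337 275] ((628.84912109375, 100.96963500976562), (28.07445526123047, 46.32246017456055), 75.73258972167969)
```

View pics/w11.png

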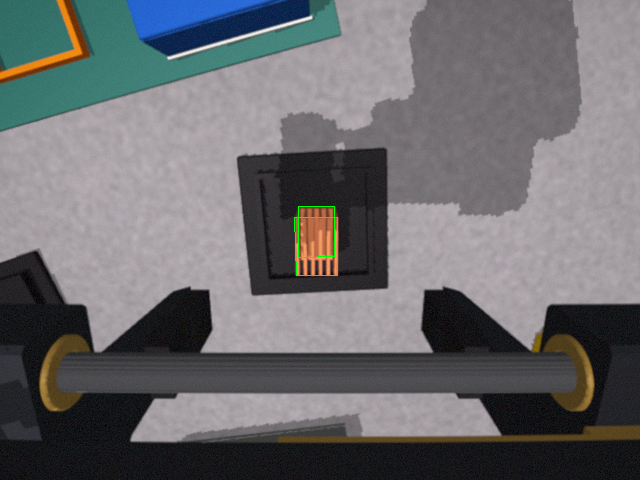

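The overlay fits the sink at (316,245) from this second view too. I'll go down and grip.

```bash

python3 -m handwheel '[[0,0,0.4,-0.05,1],[0,0,0.7,0,1],[0,0,0.8,0,1],[0,0,0.8,0,1],[0,0,0.6,0,1],[0,0,0.4,0,1],[0,0,0.2,0,1],[0,0,0.1,0,1],[0,0,0,0,1],[0,0,0,0,1]]'
python3 - <<'E'
from h import *
plan((632,100.5,20),75.2)
E
```

```text
time_s: 26.13
tool_pos: [633.3, 102.1, 31.0]
tool_rot: [0.128, 0.992, 0.0, 0.001]
wrist_force: [0.5, -0.4, 0.5]
grip_width: 88.3
pos [633.3 102.1  31. ] yaw 75.3 -> spin 0.02 shift [ 0.03 -0.06  0.37] q7 1.14 w 88.3 t 26.13 tilt [-0.002  0.001 -1.   ]
```

```bash

python3 -m handwheel '[[0.03,-0.06,0.25,0,1],[0,0,0.1,0,1],[0,0,0,0,0],[0,0,0,0,-0.2],[0,0,0,0,-1],[0,0,0,0,-1],[0,0,0,0,-1],[0,0,0,0,-1],[0,0,0,0,-1],[0,0,0,0,-1],[0,0,0,0,-1]]'
python3 - <<'E'
from h import *
plan((632,100.5,20),75.2)
E
```

```text
time_s: 27.05
tool_pos: [631.1, 100.5, 19.4]
tool_rot: [0.127, 0.992, -0.0, 0.0]
wrist_force: [-0.5, -0.5, 0.8]
grip_width: 30.4
pos [631.1 100.5  19.4] yaw 75.4 -> spin 0.03 shift [-0.03  0.01 -0.02] q7 1.14 w 30.4 t 27.05 tilt [-0.  0. -1.]
```

```bash

python3 -m handwheel '[[0,0,0,0,-1],[0,0,0,0,-1],[0,0,0,0,-1],[0,0,-0.1,0,-1],[0,0,-0.2,0,-1],[0,0,-0.3,0,-1],[0,0,-0.5,0,-1],[0,0,-0.5,0,-1],[0,0,-0.5,0,-1],[0,0,-0.3,0,-1],[0,0,0,0,-1]]'
python3 - <<'E'
from h import *
im=robot.read_camera("wrist");cv2.imwrite("pics/w12.png",im[:,:,::-1])
plan((432,-55.1,16.4),88.9)
E
```

```text
time_s: 27.97
tool_pos: [633.2, 100.8, 94.9]
tool_rot: [0.128, 0.992, 0.001, 0.002]
wrist_force: [0.6, 0.0, -2.3]
grip_width: 27.7
pos [632.2 100.7  93.4] yaw 75.3 -> spin -2.26 shift [ 6.57 -5.32  2.57] q7 1.14 w 28.1 t 28.02 tilt [-0.003  0.001 -1.   ]
```

View pics/w12.png

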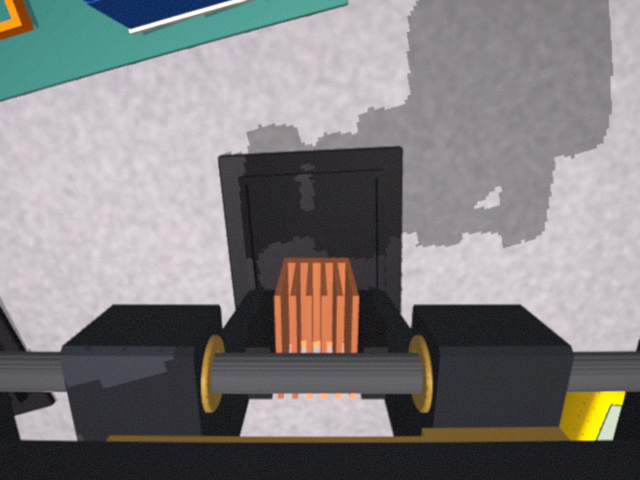

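The sink is held (width 28 mm) and upright. I'll turn it to align with the mat and carry it to the frame.

```bash

python3 -m handwheel '[[0,0,-0.3,-0.75,-1],[0,0,-0.2,-0.75,-1],[0,0,0,-0.76,-1],[0.2,-0.2,0,0,-1],[0.5,-0.4,0,0,-1],[0.8,-0.65,0,0,-1],[0.8,-0.65,0,0,-1],[0.8,-0.65,0,0,-1],[0.8,-0.65,0,0,-1],[0.8,-0.65,0,0,-1],[0.8,-0.65,0,0,-1],[0.5,-0.4,0,0,-1]]'
python3 -m handwheel '[[0.4,-0.3,0,0,-1],[0.2,-0.15,0,0,-1],[0,0,0,0,-1],[0,0,0,0,-1]]'
python3 - <<'E'
from h import *
plan((432,-55.1,16.4),88.9)
st=robot.observe();p=pose("wrist",st)
im=robot.read_camera("wrist");cv2.imwrite("pics/w13.png",im[:,:,::-1])
im=robot.read_camera("scene");cv2.imwrite("pics/s13.png",im[:,:,::-1])
for nm in("wrist","scene"):
  for d in robot.pinpoint("mat",nm)[:1]:
    q=np.array(d["position"])*[640,480];print(nm,d["conf"],q,onz(p if nm=="wrist" else pose(nm),q,0))
E
```

```text
time_s: 29.02
tool_pos: [444.0, -45.4, 105.7]
tool_rot: [0.012, 1.0, -0.0, -0.002]
wrist_force: [-0.3, -1.2, -1.8]
grip_width: 27.8
time_s: 29.35
tool_pos: [430.3, -56.0, 106.4]
tool_rot: [0.01, 1.0, 0.0, 0.0]
wrist_force: [0.4, 0.3, -1.1]
grip_width: 27.6
pos [430.3 -56.  106.4] yaw 88.8 -> spin -0.01 shift [-0.05  0.03  3.  ] q7 1.58 w 27.6 t 29.35 tilt [-0.  0. -1.]
wrist 0.76 [320.192 247.392] [432.98297258 -53.63009235   0.        ]
scene 0.96 [328.576 272.112] [ 4.37984249e+02 -5.88727002e+01  1.13686838e-13]
```

View pics/w13.png

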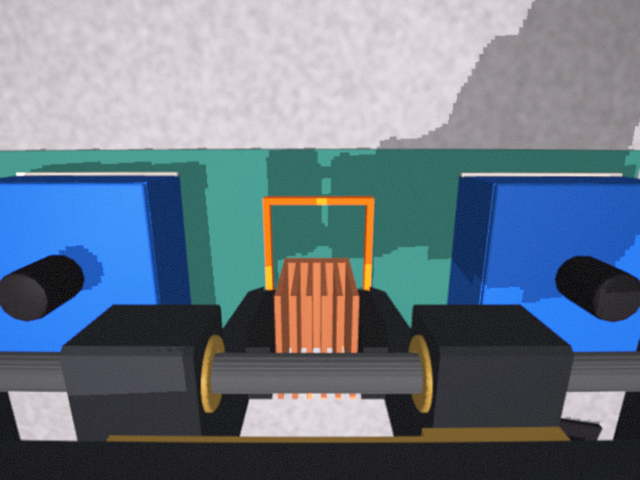

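View pics/s13.png

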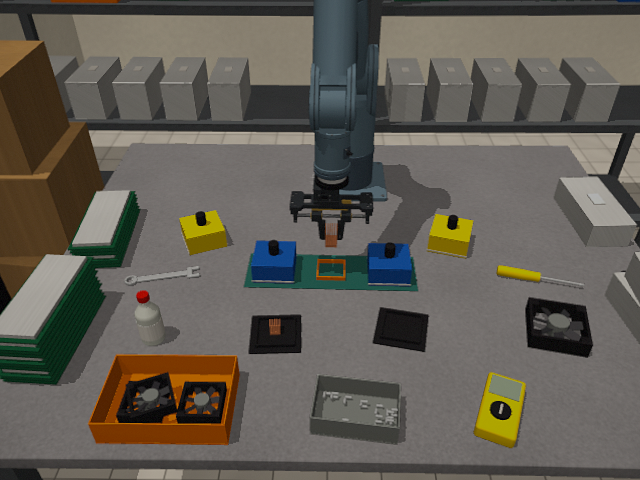

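```bash

python3 - <<'E'
from h import *
p=pose("wrist");m=None
for q in((263,199),(375,198),(319,198.5),(320,206)): print(q,onz(p,q,13).round(1))
print(robot.observe()["tool_pos"])
E
python3 -m handwheel '[[0,0.03,0.5,0,-1],[0,0,0.5,0,-1],[0,0,0.5,0,-1],[0,0,0.4,0,-1],[0,0,0.3,0,-1],[0,0,0.2,0,-1],[0,0,0,0,-1],[0,0,0,0,-1]]'
```

```text
(263, 199) [397.9 -88.4  13. ]
(375, 198) [398.5 -18.4  13. ]
(319, 198.5) [398.2 -53.4  13. ]
(320, 206) [402.9 -52.8  13. ]
[430.99512076 -55.4866708  106.41193444]
time_s: 30.22
tool_pos: [430.3, -55.2, 34.4]
tool_rot: [0.009, 1.0, 0.0, -0.0]
wrist_force: [0.4, -0.6, -0.5]
grip_width: 27.6
```

```bash

python3 -m handwheel '[[-0.06,0.03,0.2,0,-1],[0,0,0.15,0,-1],[0,0,0.1,0,-1],[0,0,0,0,-1],[0,0,0,0,-1]]'
python3 -m handwheel '[[0,0,0.06,0,-1],[0,0,0,0,-1],[0,0,0,0,-1]]'
python3 -m handwheel '[[0,0,0.04,0,-1],[0,0,0,0,-1],[0,0,0,0,-1]]'
```

```text
time_s: 30.63
tool_pos: [431.8, -54.5, 20.8]
tool_rot: [0.01, 1.0, -0.0, -0.0]
wrist_force: [-1.0, -0.4, -1.3]
grip_width: 27.6
time_s: 30.88
tool_pos: [431.9, -54.5, 19.2]
tool_rot: [0.009, 1.0, -0.0, 0.0]
wrist_force: [0.2, -0.3, -1.3]
grip_width: 27.7
time_s: 31.13
tool_pos: [431.9, -54.5, 17.9]
tool_rot: [0.009, 1.0, -0.0, -0.0]
wrist_force: [-0.3, -0.8, -1.6]
grip_width: 27.8
```

```bash

python3 -m handwheel '[[0,0,0.04,0,-1],[0,0,0,0,-1],[0,0,0,0,-1]]'
python3 -m handwheel '[[0,0,0.03,0,-1],[0,0,0,0,-1],[0,0,0,0,-1]]'
```

```text
time_s: 31.38
tool_pos: [431.9, -54.4, 16.7]
tool_rot: [0.009, 1.0, -0.0, -0.0]
wrist_force: [-1.4, -0.2, -2.0]
grip_width: 27.9
time_s: 31.63
tool_pos: [432.0, -54.5, 16.3]
tool_rot: [0.009, 1.0, -0.0, 0.0]
wrist_force: [-2.1, 0.4, 9.2]
grip_width: 28.0
```

Contact is at TCP 16.3, against a predicted 16.4. Releasing and rising.

```bash

python3 -m handwheel '[[0,0,-0.02,0,-1],[0,0,0,0,0.3],[0,0,0,0,0.3],[0,0,0,0,0.3],[0,0,0,0,0.3],[0,0,-0.2,0,0.3],[0,0,-0.5,0,0.3],[0,0,-0.8,0,0.3],[0,0,-1,0,0.3],[0,0,-1,0,0.3],[0,0,-1,0,0.3],[0,0,-0.5,0,0.3]]'
python3 -m handwheel '[[0,0,0,0,0.3],[0,0,0,0,0.3],[0,0,0,0,0.3]]'
python3 - <<'E'
from h import *
p=pose("wrist")
im=robot.read_camera("wrist");cv2.imwrite("pics/w14.png",im[:,:,::-1])
im=robot.read_camera("scene");cv2.imwrite("pics/s14.png",cv2.resize(im[200:360,220:460,::-1],(780,520),interpolation=cv2.INTER_CUBIC))
for d in robot.pinpoint("big_sink_center","wrist")[:1]+robot.recognise("big_sink_center","wrist")[:1]:
    q=np.array(d["position"])*[640,480];print(d["conf"],q,onz(p,q,24))
E
```

```text
time_s: 32.63
tool_pos: [433.1, -54.6, 169.9]
tool_rot: [0.01, 1.0, -0.0, 0.002]
wrist_force: [0.5, -0.2, -1.1]
grip_width: 56.9
time_s: 32.88
tool_pos: [431.2, -54.4, 165.8]
tool_rot: [0.009, 1.0, 0.0, -0.001]
wrist_force: [0.1, -1.1, -0.7]
grip_width: 57.5
0.85 [316.48  236.208] [434.66570885 -54.50698204  24.        ]
0.9 [316.672 230.4  ] [430.06656378 -54.27360775  24.        ]
```

View pics/w14.png

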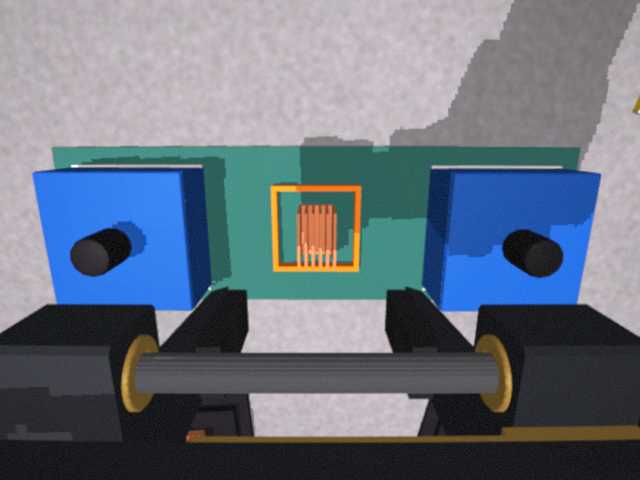

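View pics/s14.png

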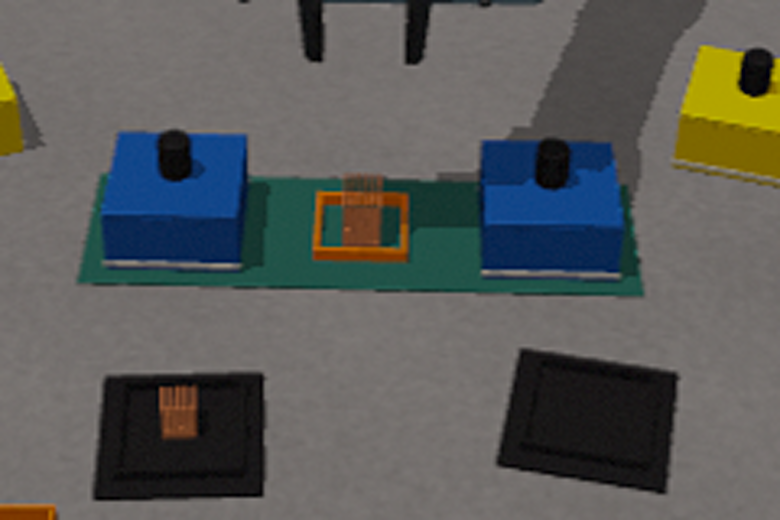

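Both pictures show the sink upright inside the frame (wrist (316,232)), with both covers upright on the mat either side of it and nothing touched.

```bash
python3 -c "
from bench import robot
print(robot.hand_in())"
```

```text
the job is handed in; nothing more can be done
None
```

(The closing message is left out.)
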